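Stop the mixer, charge its tube with mixing balls, reset the stop

ROBOT

A 7-joint arm with a two-finger parallel gripper is mounted at the origin on a cart in front of the work surface, level with it; the furniture and walls round the work are solid. World frame = base frame: x ahead of the robot, y to its left, z up, the work surface at z = 0. Lengths are in m, angles in degrees, forces in N, time in s.
With the tool pointing down it reaches from about 0.4 to 0.925 m from the base axis. Payload 4.1 kg.
Tool frame: the origin (TCP) lies at the very end of the fingers, on their centre line; the grasp point (between the pads) lies 19 mm behind it; z points along the fingers, y is the line along which they close (so a half turn about z gives the same grasp; the last joint's range is limited). The gripper opens to 85 mm and grips with 20 to 120 N. Pads are 22 mm wide; open, the fingers measure 114 mm over their backs; the gripper's body (76 mm by 85 mm) begins 54 mm behind the grasp point. The pads swing forward as they close: fully open they stand 13 mm farther back than shut.
Start: joints at [71.161, 22.827, 2.584, 88.041, -1.071, 69.15, -2.905], TCP at [0.148, -0.633, 0.231] pointing down, gripper open.
Joint ranges: [-161.44, 161.44], [-28.35, 127.94], [-78.24, 83.42], [0, 140.83], [-78.03, 258.03], [13.02, 114.36], [-168.23, 168.23]. Speed limits (degrees/s): [147.25, 147.25, 180, 180, 180, 180, 180].

INTERFACE

Orientations are given as a 3x3 rotation matrix whose columns are the frame's x, y, z axes.
In Python, from station import manip gives the robot as it stands.
- The arm moves only by the tool move_arm, never from a script. Its argument "commands" is a list of rows, each an object with "gripper": the opening, from -1 (shut) to 1 (fully open); "delta_pos": the shift along the tool's x, y, z in cm, a list of three; "turn": the turn, a rotation vector about the tool's x, y, z in degrees, a list of three. In form: [{"gripper": gripper, "delta_pos": [x, y, z], "turn": [rx, ry, rz]}, ...]. A call has exactly 8 rows; each row is the pose to reach, as a shift and turn from the pose commanded when the call began, along the tool's axes at that moment; what a row does not reach only later rows make up. A row lasts 1/10 s, in which the tool goes at most 50 mm and 8.59 degrees, less where a joint would pass 70% of its speed; a pose out of reach is approached as far as the arm can. A call with a gripper value outside its range is refused whole. The fingers move at their own pace and stop on an object; "squeeze" is the grip in N (left out, the last holds). Time passes only in rows, so rows that repeat a pose let the fingers close, or fill a call up. It gives the time, the measured TCP pose, the force, the opening and the grip force at its end, in the units of the state.
- manip.sense(): the state, without advancing time (a new reading comes with each control period).
- manip.grab_frame(name): name is "side" or "top"; returns a dict with "image" (420x560x3 uint8, red, green, blue), "vfov" (degrees; the focal length in pixels is half the picture's height over the tangent of half this angle, whatever the lens; pixels are square), "cx", "cy" (the principal point, pixels), "R" (3x3) and "t" (3): a world point X has camera coordinates R X + t. Camera axes: x right, y down, z forward; pixel columns grow to the right and rows downward; lengths in m; the calibration is good to about 2 mm. A picture is of the moment at which its call begins. There is no depth.
- manip.finish_job(): hands the job in; it is judged then, once.
Trained networks look in a picture, given as the dict that the camera call returned (one of the last four; its "shot" number tells which), for a name from the list of things; names that differ only in an ending like _2 or _b are one class to them, and where a whole thing is asked for, a point or a joint stands for the part that bears it (a point fixed in the world has none). Each returns a list of dicts, best first, with "confidence" (0 to 1); they miss things now and then, are a little off and sometimes report something else, mostly with a low value. They report only what shows in the picture. A call takes as long as a camera call. They do not tell look-alikes from the thing itself.
- manip.find_in(picture, query): "extent" ([left, top, right, bottom] in pixels, round what is visible of it).
- manip.place_of(picture, query): "location" ([column, row] in pixels: a listed point, or the origin of a listed thing).
The state is a dict: "t": time; "q": joint angles; "joint_velocities": joint speeds; "joint_torque": joint torques, N m; "ee_pos": TCP position; "tool_rot": TCP orientation; "wrist_force": force on the tool from outside, world axes, zero at the start; "ft_torque": the same for the moment, N m; "grip_width": finger opening in m; "grasp_force": force on a finger pad.
Only numpy, scipy, OpenCV 4.12 (cv2) and the standard library are available. Lean on these libraries where they do the work, as an engineer would, in place of code of your own. Each camera call takes 0.05 s, during which the arm holds its last target. There are 200 camera calls.

TASK

Press the mushroom stop button down until it latches, and while it is down tip all five steel mixing balls from the scoop through the funnel into the clear tube, without fingering the balls. Put the emptied scoop back on its mat, standing level, and only then turn the mushroom head clockwise until the button springs back up. Do not disturb the jar, the tape roll, the squeegee and the two stir sticks.

Things in the scene. Friction and masses are not known exactly. Their poses are not given: they have to be found in the camera images.
- stop_press (a joint): Travel of the mushroom button, m: 0 up, 0.007 fully down. A spring resists with about 6 N from the start; past half way it snaps down by itself and stays latched. Press 8 mm deep or until about 12 N.
- stop_twist (a joint): Turn of the mushroom head, rad: 0 at rest, grows clockwise seen from above to a stop at 0.92. On the latched button, turning lifts the head evenly, by 7 mm over 0.9 rad; past about half way (0.45 rad, surely by 0.9) the button springs up. A weak spring (under 0.05 N m) turns the head back to 0 on release.
- stop_top (a point): Centre of the top of the black round ribbed mushroom head, 44 mm across, 22 mm high; z is the turning axis. Top 86 mm above the table when up, 79 mm when down. It stands on a fixed grey box 86x86 mm, 50 mm high, with a 4 mm high collar of 36 mm; beneath the head's rim 14 mm are free to the box when up, 7 mm when down. Grip it from any side.
- stop_station: The fixed grey box below the button; origin at its underside centre on the table, its x axis pointing to a short cable gland on one side.
- fill_stand: Fixed stand: grey foot 124x124x12 mm, clear tube (48 mm outside, 42 inside, top 87 mm above the table), steel funnel above it on two thin legs. Origin at the foot's underside centre, below the funnel's axis; z up.
- funnel_mouth (a point): Centre of the funnel's round open mouth, 160 mm above the table, 122 mm inside diameter. The funnel narrows to a 36 mm throat above the tube.
- tube_floor (a point): Centre of the tube's inner floor, 16 mm above the table, straight below the funnel's mouth.
- scoop: Loose aluminium scoop, 0.14 kg: bowl 101x56 mm, walls 32 mm, open only at the front, where the floor ramps up 20 degrees to the nose. A wooden bar runs above it lengthwise. Origin: on the flat underside, below the bar's grip point; x points to the nose, z up. Level, it holds the balls; nose down by 30 degrees they start to roll out, at 50 degrees all do within 2 s.
- scoop_bar (a point): Grip point in the scoop's bar, at (0, 0, 76 mm) in the scoop's frame. The bar is 16 mm wide (across y), 18 mm high (67 to 85 mm above the scoop's underside), and runs from x = -51 to +23 mm, held by one riser at x = -48 mm; free space beneath and at both sides. The loaded scoop balances about here.
- scoop_nose (a point): Middle of the nose lip, at (53, 0, 13 mm) in the scoop's frame, where the balls leave it.
- scoop_mat: Fixed black rubber mat 150x110 mm, 4 mm thick, on which the scoop stands at first (its x axis about opposite to the mat's). Origin at its underside centre, axes along its sides (x the 150 mm side), z up.
- closed_jar: Bystander: closed ink jar, 55 mm round, 55 mm high, origin at its underside centre.
- stir_left: Bystander: wooden stir stick lying flat left of the mat, 18x150 mm (x, y), 6 mm thick, origin at its underside centre.
- stir_right: Bystander: the same, right of the mat, 18x200 mm.
- tape_roll: Bystander: roll of grey tape lying flat, 103 mm round, 48 mm high, origin at its underside centre.
- wide_squeegee: Bystander: wooden squeegee lying flat, 118x200 mm (x, y), 25 mm high, origin at its underside centre.
- ball0_center (a point): Centre of a steel mixing ball, 16 mm across, 17 g, at first loose in the scoop.
- ball1_center (a point): Centre of a steel mixing ball, 16 mm across, 17 g, like the first.
- ball2_center (a point): Centre of a steel mixing ball, 16 mm across, 17 g, like the first.
- ball3_center (a point): Centre of a steel mixing ball, 16 mm across, 17 g, like the first.
- ball4_center (a point): Centre of a steel mixing ball, 16 mm across, 17 g, like the first.
Things that resemble listed ones, but are neither listed nor needed, are in the scene too. What is shaped like the scoop but yellow is not meant.

How it is judged (in metres and radians):
On the way, in this order (a step that is already met when the one before it is completed fails the run):
1. the button is pressed down and latched, with nothing holding it (value of joint stop_press above 0.005 m and contact force between anything else and stop_station below 0.3 N), for 0.2 s.
2. all five balls lie in the tube while the button is down (horizontal distance between each of ball0_center, ball1_center, ball2_center, ball3_center, ball4_center and tube_floor below 0.022 m and z of each of ball0_center, ball1_center, ball2_center, ball3_center, ball4_center in the frame of tube_floor below 0.065 m and value of joint stop_press above 0.005 m), for 0.2 s.
3. the emptied scoop stands level on its mat, released, the button still down (all of step 2 and x of scoop in the frame of scoop_mat between -0.075 and 0.075 m and y of scoop in the frame of scoop_mat between -0.055 and 0.055 m and z of scoop in the frame of scoop_mat below 0.009 m and angle between scoop's own z axis and vertical below 0.1 rad and linear speed of scoop below 0.02 m/s and contact force between the fingers and scoop below 0.05 N), for 0.2 s.
4. the mushroom head is turned clockwise by at least 0.35 rad (value of joint stop_twist above 0.35 rad), for 0.02 s.
At the end, for the whole second after the job is handed in: All five balls lie inside the tube (within 22 mm of its axis, centres less than 65 mm above its floor), the scoop stands level (within 0.1 rad), at rest and released, its origin over the mat and on its surface, and the button is up again (within 1 mm) (horizontal distance between each of ball0_center, ball1_center, ball2_center, ball3_center, ball4_center and tube_floor below 0.022 m and z of each of ball0_center, ball1_center, ball2_center, ball3_center, ball4_center in the frame of tube_floor below 0.065 m and x of scoop in the frame of scoop_mat between -0.075 and 0.075 m and y of scoop in the frame of scoop_mat between -0.055 and 0.055 m and z of scoop in the frame of scoop_mat below 0.009 m and angle between scoop's own z axis and vertical below 0.1 rad and linear speed of scoop below 0.02 m/s and contact force between the fingers and scoop below 0.05 N and value of joint stop_press below 0.001 m); the robot touches nothing.
It fails at once if the jar, tape roll, squeegee or a stir stick is shoved by more than 25 mm (distance of any of closed_jar, tape_roll, wide_squeegee, stir_left, stir_right from where it was at the start of the episode above 0.025 m).
It fails at once if a ball is handled with the fingers (contact force between the fingers and ball0 above 1 N or contact force between the fingers and ball1 above 1 N or contact force between the fingers and ball2 above 1 N or contact force between the fingers and ball3 above 1 N or contact force between the fingers and ball4 above 1 N).
It also fails if it takes over 72 s, if anything falls off the work surface, if the arm or the gripper's body presses on something with over 40 N, if the wrist force passes 120 N, or if a joint passes its speed limit or range.

## Working session

There is one attempt and no reset: what is moved stays moved. The work goes in short steps, Python scripts to look and compute and a tool call to move; the robot and the scene stay as the last step left them, time stands still between calls to the robot, and variables do not carry over. Pictures are saved under pics/ and viewed, at most 13 in all, crops included, and the job is handed in when it is done.

Besides the shell and the picture viewer there is one more tool, called after ">>>" as name(argument=value, ...), one argument or row to a line, values as JSON. move_arm: Moves the arm, as the interface text tells. Its arguments: {"type":"object","properties":{"commands":{"type":"array"},"squeeze":{"type":"number"}},"required":["commands"]}

```bash
mkdir -p pics; cat > h.py <<'E'
import numpy as np, cv2
from station import manip
def K(p):
    h=p["image"].shape[0]; f=h/2/np.tan(np.radians(p["vfov"])/2); return f
def ray(p,px):
    f=K(p); d=np.array([(px[0]-p["cx"])/f,(px[1]-p["cy"])/f,1.]); R=np.array(p["R"]);t=np.array(p["t"])
    return -R.T@t, R.T@d
def atz(p,px,z):
    c,d=ray(p,px); return c+d*(z-c[2])/d[2]
def tri(obs):
    A=np.zeros((3,3));b=np.zeros(3)
    for p,px in obs:
        c,d=ray(p,px); d=d/np.linalg.norm(d); M=np.eye(3)-np.outer(d,d); A+=M;b+=M@c
    return np.linalg.solve(A,b)
def proj(p,X):
    x=np.array(p["R"])@np.array(X)+np.array(p["t"]); f=K(p); return [p["cx"]+f*x[0]/x[2],p["cy"]+f*x[1]/x[2]]
def save(p,n,s=None,scale=1.4):
    im=cv2.cvtColor(np.array(p["image"]),cv2.COLOR_RGB2BGR)
    if s: im=im[s[1]:s[3],s[0]:s[2]]
    cv2.imwrite("pics/"+n,cv2.resize(im,None,fx=scale,fy=scale,interpolation=cv2.INTER_CUBIC))
E
python3 - <<'E'
from h import *
np.set_printoptions(precision=3,suppress=True)
s=manip.sense(); print({k:np.round(s[k],3).tolist() for k in("t","ee_pos","tool_rot","grip_width")})
P={n:manip.grab_frame(n) for n in("top","side")}
Z=dict(stop_top=.086,stop_station=0,fill_stand=0,funnel_mouth=.16,scoop=.004,scoop_bar=.08,scoop_nose=.017,scoop_mat=0,closed_jar=0,stir_left=0,stir_right=0,tape_roll=0,wide_squeegee=0,ball0_center=.015)
for n,p in P.items():
    save(p,n+"0.png")
    print(n,"cam",-np.array(p["R"]).T@p["t"])
    for q,z in Z.items():
        for r in manip.place_of(p,q)[:5]:
            if r["confidence"]>.2: print(q,np.round(r["location"],1),round(r["confidence"],2),atz(p,r["location"],z))
E
```

```text
{'t': 0.0, 'ee_pos': [0.148, -0.632, 0.23], 'tool_rot': [[0.974, 0.228, -0.001], [0.228, -0.974, 0.002], [-0.0, -0.002, -1.0]], 'grip_width': 0.085}
top cam [ 0.436 -0.014  1.282]
stop_top [154.4 256.6] 0.56 [0.48  0.307 0.086]
stop_station [166.2 254.7] 0.72 [0.488 0.301 0.   ]
stop_station [286.2 237.1] 0.69 [0.53  0.012 0.   ]
fill_stand [411.2 241.9] 0.76 [ 0.518 -0.29   0.   ]
funnel_mouth [427.5 240.7] 0.62 [ 0.51 -0.29  0.16]
scoop [351.6 314.1] 0.82 [ 0.347 -0.143  0.004]
scoop [292. 244.] 0.73 [ 0.513 -0.002  0.004]
scoop_bar [351.7 315.8] 0.79 [ 0.349 -0.136  0.08 ]
scoop_bar [291.5 242.1] 0.58 [ 0.513 -0.002  0.08 ]
scoop_nose [292.8 269.5] 0.97 [ 0.452 -0.004  0.017]
scoop_nose [326.  309.3] 0.79 [ 0.359 -0.082  0.017]
scoop_mat [291.8 243.7] 0.81 [ 0.514 -0.002  0.   ]
closed_jar [194.1 158.9] 0.76 [0.724 0.239 0.   ]
stir_left [237.7 233.7] 0.63 [0.539 0.129 0.   ]
stir_left [414.9 242. ] 0.25 [ 0.518 -0.299  0.   ]
stir_right [348.6 227.4] 0.66 [ 0.553 -0.139  0.   ]
tape_roll [244.2 143.6] 0.87 [0.762 0.116 0.   ]
wide_squeegee [335.6 128.1] 0.62 [ 0.801 -0.111  0.   
[... 613 characters left out ...]
.65 [ 0.354 -0.146  0.08 ]
scoop_bar [247.8 227.7] 0.6 [ 0.514 -0.005  0.08 ]
scoop_bar [238.8 212.1] 0.47 [0.514 0.053 0.08 ]
scoop_nose [225.6 252.3] 0.96 [0.46  0.003 0.017]
scoop_nose [194.1 294.8] 0.66 [ 0.362 -0.084  0.017]
scoop_mat [254.8 250.5] 0.92 [ 0.529 -0.003  0.   ]
closed_jar [281.9 180.1] 0.81 [0.705 0.224 0.   ]
stir_left [242.1 214. ] 0.59 [0.548 0.132 0.   ]
tape_roll [315.8 196. ] 0.91 [0.758 0.12  0.   ]
wide_squeegee [380.7 245.8] 0.75 [ 0.808 -0.112  0.   ]
wide_squeegee [249.2 253.4] 0.6 [ 0.513 -0.006  0.   ]
wide_squeegee [254.3 248.8] 0.43 [0.53  0.002 0.   ]
ball0_center [262.7 241.1] 0.61 [0.552 0.004 0.015]
ball0_center [247.7 250.4] 0.28 [ 0.509 -0.01   0.015]
```

View pics/top0.png

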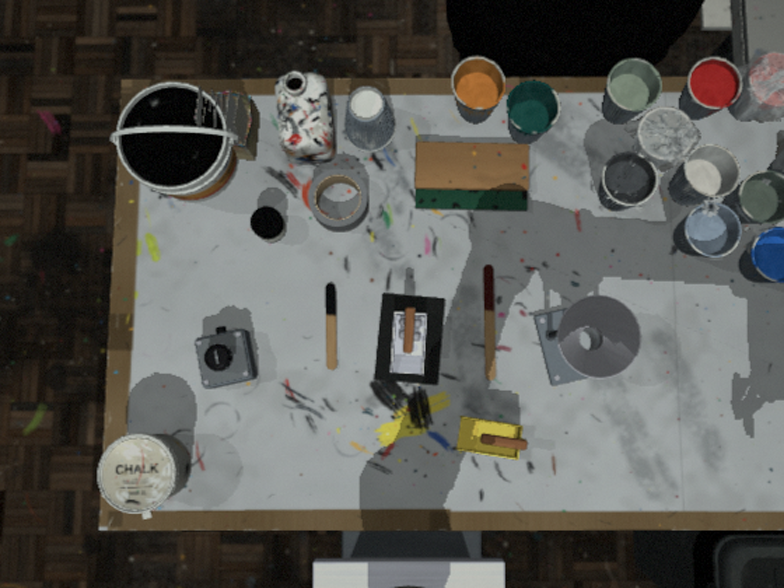

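View pics/side0.png

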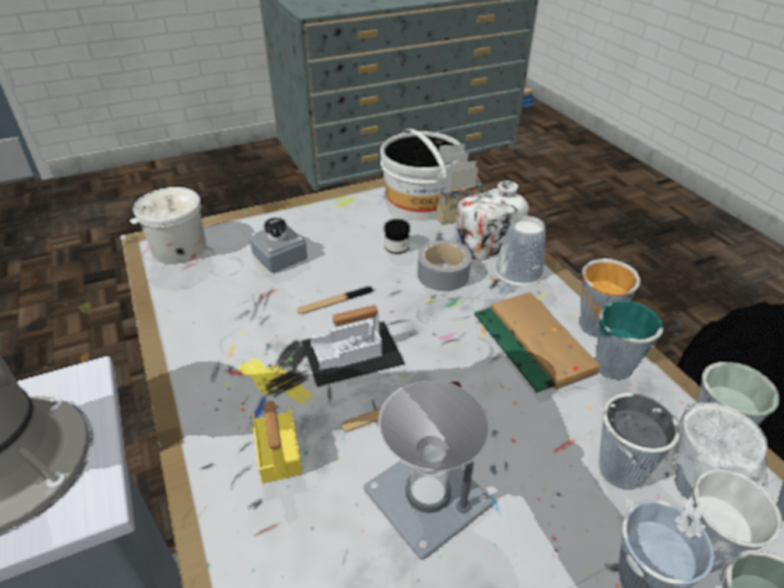

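Top view shows the steel scoop on its black mat at about (409,340) of the enlarged picture, nose towards the robot. The button is at (217,355), the funnel at (598,336), and the yellow decoy at (490,437). The networks agree with this.

```bash
cat >> h.py <<'E'
from scipy.spatial.transform import Rotation as Ro
def delta(pos,az=None,Rt=None):
    """delta_pos cm, turn deg from the measured pose; az = azimuth of tool x with the tool down"""
    s=manip.sense(); R=np.array(s["tool_rot"]); p=np.array(s["ee_pos"])
    if Rt is None:
        a=np.radians(az); Rt=np.array([[np.cos(a),np.sin(a),0],[np.sin(a),-np.cos(a),0],[0,0,-1]])
    return np.round(R.T@(np.array(pos)-p)*100,2), np.round(Ro.from_matrix(R.T@Rt).as_rotvec(degrees=True),1)
E
python3 - <<'E'
from h import *
np.set_printoptions(precision=4,suppress=True)
P=[(manip.grab_frame("top"),manip.grab_frame("side")) for _ in range(2)]
for q,g in dict(stop_top=(.485,.31,.086),stop_station=(.49,.305,0),funnel_mouth=(.512,-.29,.16),scoop=(.515,0,.004),scoop_bar=(.514,0,.08),scoop_nose=(.456,0,.017),scoop_mat=(.52,0,0)).items():
    for t,s in P[:1]:
        obs=[]
        for p in(t,s):
            e=proj(p,g); L=[r for r in manip.place_of(p,q) if np.hypot(*(np.array(r["location"])-e))<15]
            if L: obs.append((p,L[0]["location"]))
        if len(obs)==2:
            X=tri(obs); print(q,X,[np.round(np.array(o[1])-proj(o[0],X),1) for o in obs])
        else: print(q,"seen",len(obs))
t,s=P[0]
save(t,"scoop_crop.png",(245,195,365,295),6)
print("start->via",delta([.5,-.05,.26],13.2))
E
```

```text
stop_top [0.4907 0.3046 0.0874] [array([ 0.2, -0.7]), array([-0.6,  0.1])]
stop_station [ 0.4863  0.3052 -0.0024] [array([ 0.3, -1.2]), array([-1. ,  0.1])]
funnel_mouth [ 0.5145 -0.2929  0.161 ] [array([ 0.2, -0.5]), array([-0.7,  0.1])]
scoop [ 0.5142 -0.0067  0.0136] [array([ 0.1, -0.2]), array([-0.3,  0. ])]
scoop_bar [ 0.511  -0.0026  0.0874] [array([ 0.3, -1. ]), array([-1.1,  0.2])]
scoop_nose [0.4647 0.0021 0.0184] [array([-0.1,  0.5]), array([ 0.5, -0.1])]
scoop_mat [ 0.5203 -0.0037  0.0032] [array([-0.8,  2.6]), array([ 2.8, -0.4])]
start->via (array([ 47.54, -48.74,  -2.87]), array([ 0., -0., -0.]))
```

View pics/scoop_crop.png

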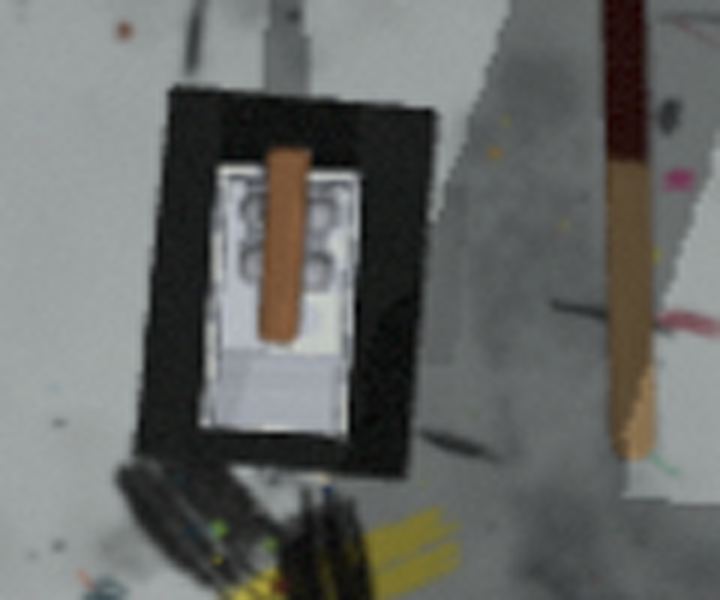

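The crop shows the bar running from (288,150) to (280,340), with the balls at its rear and the nose pointing down the image. The scoop is turned about 2.6 degrees. Now I'll move towards the button.

>>> move_arm(
  commands=[
    {"gripper":-1,"delta_pos":[5,-4,-2.9],"turn":[0,0,0]},
    {"gripper":-1,"delta_pos":[9,-8,-2.9],"turn":[0,0,0]},
    {"gripper":-1,"delta_pos":[13,-12,-2.9],"turn":[0,0,0]},
    {"gripper":-1,"delta_pos":[17,-16,-2.9],"turn":[0,0,0]},
    {"gripper":-1,"delta_pos":[21,-20,-2.9],"turn":[0,0,0]},
    {"gripper":-1,"delta_pos":[25,-24,-2.9],"turn":[0,0,0]},
    {"gripper":-1,"delta_pos":[28,-28,-2.9],"turn":[0,0,0]},
    {"gripper":-1,"delta_pos":[31,-32,-2.9],"turn":[0,0,0]},
  ],
)

```text
t: 3.2
ee_pos: [0.3557, -0.295, 0.2607]
tool_rot: [[0.974, 0.228, 0.001], [0.228, -0.974, -0.001], [0.001, 0.001, -1.0]]
wrist_force: [1.4, -0.3, 0.8]
grip_width: -0.0
grasp_force: 0.0
```

```bash
python3 - <<'E'
from h import *
np.set_printoptions(precision=4,suppress=True)
t=manip.grab_frame("top")
a=atz(t,[245+288/6,195+150/6],.089);b=atz(t,[245+280/6,195+340/6],.089); d=b-a
print(a,b,np.linalg.norm(d),np.degrees(np.arctan2(d[1],d[0])), "grip",b-d*23/74)
for u,v in(((213,165),(200,428)),((360,175),(347,438))):
    a=atz(t,[245+u[0]/6,195+u[1]/6],.036);b=atz(t,[245+v[0]/6,195+v[1]/6],.036);d=b-a;print(a,b,np.degrees(np.arctan2(d[1],d[0])))
m=[atz(t,[245+x/6,195+y/6],.004) for x,y in((170,88),(435,108),(407,477),(137,455))]; print("mat",np.mean(m,0),m[0]-m[3])
s=manip.sense();print(s["ee_pos"],s["q"])
print(delta([.488,.305,.15],13.2))
E
```

```text
[ 0.5623 -0.0054  0.089 ] [ 0.4908 -0.0023  0.089 ] 0.07148611772551543 177.55407189550655 grip [ 0.513  -0.0033  0.089 ]
[0.562  0.0245 0.036 ] [0.4592 0.0294 0.036 ] 177.30712723418685
[ 0.558  -0.0332  0.036 ] [ 0.4552 -0.0278  0.036 ] 176.97025904320574
mat [ 0.5186 -0.0044  0.004 ] [ 0.1475 -0.0126  0.    ]
[ 0.3602 -0.286   0.2608] [ 45.4071   2.1168 -12.3625 110.1191   0.1361  67.8195 -43.1341]
(array([ 26.52, -54.27,  11.4 ]), array([-0.2, -0.2,  0.7]))
```

>>> move_arm(
  commands=[
    {"gripper":-1,"delta_pos":[4,-4,0],"turn":[0,0,0]},
    {"gripper":-1,"delta_pos":[7,-8,0],"turn":[0,0,0]},
    {"gripper":-1,"delta_pos":[10,-12,0],"turn":[0,0,0]},
    {"gripper":-1,"delta_pos":[13,-16,0],"turn":[0,0,0]},
    {"gripper":-1,"delta_pos":[16,-20,0],"turn":[0,0,0]},
    {"gripper":-1,"delta_pos":[18,-24,0],"turn":[0,0,0]},
    {"gripper":-1,"delta_pos":[18,-28,0],"turn":[0,0,0]},
    {"gripper":-1,"delta_pos":[18,-28,0],"turn":[0,0,0]},
  ],
)

```text
t: 4.05
ee_pos: [0.4655, 0.0235, 0.2607]
tool_rot: [[0.971, 0.239, 0.0], [0.239, -0.971, 0.002], [0.001, -0.002, -1.0]]
wrist_force: [1.1, 0.0, -0.5]
grip_width: 0.0
grasp_force: 0.0
```

```bash
python3 - <<'E'
from h import *
s=manip.sense();print(s["ee_pos"],s["q"]); print(delta([.488,.305,.15],0))
E
```

```text
[0.46553983 0.02351184 0.26071616] [ 22.65446874   3.51564062 -31.90879237 109.04154645   1.86068478
  67.9435608  -86.097829  ]
(array([  8.89, -26.77,  11.14]), array([-0.1, -0. , 13.8]))
```

>>> move_arm(
  commands=[
    {"gripper":-1,"delta_pos":[1.5,-4.5,1],"turn":[0,0,0]},
    {"gripper":-1,"delta_pos":[3,-9,2],"turn":[0,0,0]},
    {"gripper":-1,"delta_pos":[4.5,-13.5,4],"turn":[0,0,0]},
    {"gripper":-1,"delta_pos":[6,-18,7],"turn":[0,0,0]},
    {"gripper":-1,"delta_pos":[7.5,-22,9],"turn":[0,0,0]},
    {"gripper":-1,"delta_pos":[8.9,-26.8,11.1],"turn":[0,0,0]},
    {"gripper":-1,"delta_pos":[8.9,-26.8,13],"turn":[0,0,0]},
    {"gripper":-1,"delta_pos":[8.9,-26.8,14],"turn":[0,0,0]},
  ],
)

```text
t: 4.85
ee_pos: [0.4906, 0.2988, 0.118]
tool_rot: [[0.973, 0.231, -0.003], [0.231, -0.973, -0.001], [-0.003, 0.0, -1.0]]
wrist_force: [0.2, -0.3, -0.5]
grip_width: 0.0
grasp_force: 0.0
```

```bash
python3 - <<'E'
from h import *
s=manip.sense();print(s["ee_pos"],s["q"]); print(delta([.488,.305,.078],13.8))
for n in("top","side"):
    p=manip.grab_frame(n); c=[int(v) for v in proj(p,[.488,.305,.09])]; print(c)
    im=np.array(p["image"])[c[1]-60:c[1]+60,c[0]-75:c[0]+75,::-1]; cv2.imwrite(f"pics/b_{n}.png",cv2.resize(im,None,fx=2.6,fy=2.6))
cv2.imwrite("pics/b.png",np.hstack([cv2.imread("pics/b_top.png"),cv2.imread("pics/b_side.png")]))
E
```

```text
[0.49063025 0.29882509 0.11804002] [  -5.22674424   25.6750512   -38.74548013  104.48316808   18.85552399
   56.60609079 -128.44495162]
(array([-0.1 , -0.66,  4.  ]), array([ 0. ,  0.2, -0.5]))
[154, 253]
[196, 156]
```

View pics/b.png

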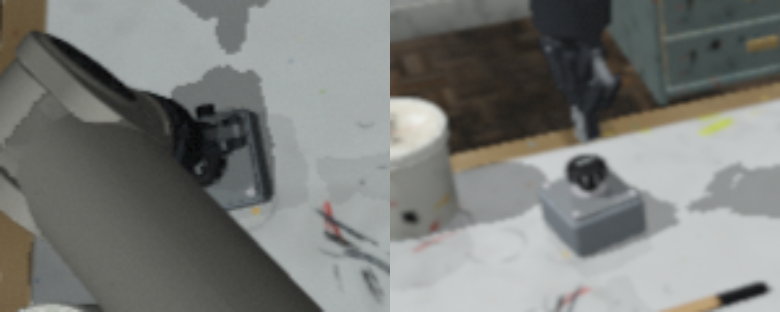

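The closed fingertips stand right above the button in the side view, tip at (586,140) and button at (587,170). Pressing now.

>>> move_arm(
  commands=[
    {"gripper":-1,"delta_pos":[-0.1,-0.5,1.5],"turn":[0,0,0]},
    {"gripper":-1,"delta_pos":[-0.1,-0.5,2.8],"turn":[0,0,0]},
    {"gripper":-1,"delta_pos":[-0.1,-0.5,3.2],"turn":[0,0,0]},
    {"gripper":-1,"delta_pos":[-0.1,-0.5,3.5],"turn":[0,0,0]},
    {"gripper":-1,"delta_pos":[-0.1,-0.5,3.8],"turn":[0,0,0]},
    {"gripper":-1,"delta_pos":[-0.1,-0.5,4.0],"turn":[0,0,0]},
    {"gripper":-1,"delta_pos":[-0.1,-0.5,4.1],"turn":[0,0,0]},
    {"gripper":-1,"delta_pos":[-0.1,-0.5,4.1],"turn":[0,0,0]},
  ],
)

```text
t: 5.75
ee_pos: [0.4898, 0.3028, 0.0792]
tool_rot: [[0.974, 0.228, 0.0], [0.228, -0.974, 0.0], [0.0, -0.0, -1.0]]
wrist_force: [-0.2, -0.4, 0.6]
grip_width: -0.0001
grasp_force: 0.0
```

>>> move_arm(
  commands=[
    {"gripper":-1,"delta_pos":[0,0,0.1],"turn":[0,0,0]},
    {"gripper":-1,"delta_pos":[0,0,0.2],"turn":[0,0,0]},
    {"gripper":-1,"delta_pos":[0,0,0.3],"turn":[0,0,0]},
    {"gripper":-1,"delta_pos":[0,0,0.3],"turn":[0,0,0]},
    {"gripper":-1,"delta_pos":[0,0,0.3],"turn":[0,0,0]},
    {"gripper":-1,"delta_pos":[0,0,0.3],"turn":[0,0,0]},
    {"gripper":-1,"delta_pos":[0,0,0.3],"turn":[0,0,0]},
    {"gripper":-1,"delta_pos":[0,0,0.3],"turn":[0,0,0]},
  ],
)

```text
t: 6.55
ee_pos: [0.49, 0.3031, 0.0785]
tool_rot: [[0.974, 0.228, 0.001], [0.228, -0.974, -0.001], [0.001, 0.001, -1.0]]
wrist_force: [-4.0, -2.8, 14.1]
grip_width: 0.0003
grasp_force: 7.0
```

>>> move_arm(
  commands=[
    {"gripper":-1,"delta_pos":[0,0,-4],"turn":[0,0,0]},
    {"gripper":-1,"delta_pos":[0,0,-8],"turn":[0,0,0]},
    {"gripper":-1,"delta_pos":[0,0,-12],"turn":[0,0,0]},
    {"gripper":-1,"delta_pos":[0,4,-15],"turn":[0,0,0]},
    {"gripper":0,"delta_pos":[-1,8,-18],"turn":[0,0,4]},
    {"gripper":1,"delta_pos":[-2,12,-20],"turn":[0,0,8]},
    {"gripper":1,"delta_pos":[-3,16,-20],"turn":[0,0,12]},
    {"gripper":1,"delta_pos":[-4,20,-20],"turn":[0,0,16]},
  ],
)

```text
t: 7.35
ee_pos: [0.4966, 0.0974, 0.2774]
tool_rot: [[0.999, -0.052, 0.003], [-0.052, -0.999, -0.0], [0.003, -0.0, -1.0]]
wrist_force: [0.0, -0.6, 0.7]
grip_width: 0.0582
grasp_force: 0.0
```

```bash
python3 - <<'E'
from h import *
s=manip.sense();print(s["ee_pos"],s["q"]); print(delta([.513,-.003,.28],-2.7))
t=manip.grab_frame("side"); save(t,"latched.png",(140,110,290,210),4)
print([(np.round(r["location"]),r["confidence"]) for r in manip.place_of(t,"stop_top")], proj(t,[.489,.3035,.086]),proj(t,[.489,.3035,.079]))
E
```

```text
[0.49662797 0.09740859 0.27743505] [  15.62557882    7.61582524  -34.70911843  103.01987985    4.65243212
   70.60930288 -113.36505041]
(array([ 2.16,  9.94, -0.25]), array([-0. , -0.2, -0.3]))
[(array([195., 160.]), 0.68)] [np.float64(197.33938565322268), np.float64(157.83038004090895)] [np.float64(197.65273656409295), np.float64(160.0124928868076)]
```

>>> move_arm(
  commands=[
    {"gripper":1,"delta_pos":[1,5,-2],"turn":[0,0,0]},
    {"gripper":1,"delta_pos":[2.2,10,-4],"turn":[0,8,0]},
    {"gripper":1,"delta_pos":[2.2,10,-4],"turn":[0,16,0]},
    {"gripper":1,"delta_pos":[2.2,10,-4],"turn":[0,24,0]},
    {"gripper":1,"delta_pos":[2.2,10,-4],"turn":[0,32,0]},
    {"gripper":1,"delta_pos":[2.2,10,-4],"turn":[0,40,0]},
    {"gripper":1,"delta_pos":[2.2,10,-4],"turn":[0,48,0]},
    {"gripper":1,"delta_pos":[2.2,10,-4],"turn":[0,56,0]},
  ],
)

```text
t: 8.25
ee_pos: [0.504, 0.0051, 0.3087]
tool_rot: [[0.666, -0.032, 0.745], [-0.03, -0.999, -0.016], [0.745, -0.012, -0.667]]
wrist_force: [-1.1, 0.6, -1.0]
grip_width: 0.0853
grasp_force: 0.0
```

```bash
python3 - <<'E'
from h import *
s=manip.sense();print(s["ee_pos"],s["q"]);print(np.round(s["tool_rot"],3)); print(delta([.513,-.003,.15],-2.7))
E
```

```text
[0.50399053 0.00507176 0.3087439 ] [ 27.08801147 -20.9208788  -29.401147   135.81290855 -20.72303784
  15.10443403 -79.64550665]
[[ 0.666 -0.032  0.745]
 [-0.03  -0.999 -0.016]
 [ 0.745 -0.012 -0.667]]
(array([-11.21,   0.96,  11.27]), array([ -1. , -48.2,   0.5]))
```

```bash
cat >> h.py <<'E'
def down(az,pitch=0):
    a=np.radians(az); R=np.array([[np.cos(a),np.sin(a),0],[np.sin(a),-np.cos(a),0],[0,0,-1]])
    return R@Ro.from_euler("y",pitch,degrees=True).as_matrix()
E
python3 - <<'E'
from h import *
R=down(-2.7,-20); g=np.array([.513,-.003,.080])
print(delta(g+R[:,2]*(.019-.09),Rt=R), R)
E
```

```text
(array([-9.83,  1.  , 13.29]), array([ -0.9, -68.2,   0.7])) [[ 0.93864944 -0.04710645 -0.34164046]
 [-0.04426558 -0.99888987  0.01611136]
 [-0.34202014  0.         -0.93969262]]
```

>>> move_arm(
  commands=[
    {"gripper":1,"delta_pos":[0,0.5,0],"turn":[0,-8,0]},
    {"gripper":1,"delta_pos":[0,1,0],"turn":[0,-16,0]},
    {"gripper":1,"delta_pos":[0,1,0],"turn":[0,-24,0]},
    {"gripper":1,"delta_pos":[-1,1,1],"turn":[0,-32,0]},
    {"gripper":1,"delta_pos":[-2,1,3],"turn":[0,-40,0]},
    {"gripper":1,"delta_pos":[-4,1,6],"turn":[0,-48,0]},
    {"gripper":1,"delta_pos":[-5,1,8],"turn":[-0.5,-56,0.5]},
    {"gripper":1,"delta_pos":[-7,1,10],"turn":[-0.9,-64,0.7]},
  ],
)

```text
t: 9.05
ee_pos: [0.5393, -0.0045, 0.1953]
tool_rot: [[0.962, -0.05, -0.268], [-0.048, -0.999, 0.017], [-0.269, -0.004, -0.963]]
wrist_force: [0.9, 0.3, -0.0]
grip_width: 0.0855
grasp_force: 0.0
```

```bash
python3 - <<'E'
from h import *
R=down(-2.7,-20); g=np.array([.513,-.003,.080]);s=manip.sense();print(s["q"])
print(delta(g+R[:,2]*(.019-.09),Rt=R))
E
```

```text
[  28.20671786   27.97097741  -42.74709721   93.24483076   14.17746888
   81.27691512 -110.47031739]
(array([ 1.11, -0.01,  4.73]), array([-0.3, -4.4, -0.1]))
```

>>> move_arm(
  commands=[
    {"gripper":1,"delta_pos":[0.5,0,2],"turn":[0,-2,0]},
    {"gripper":1,"delta_pos":[1.1,0,4],"turn":[0,-4,0]},
    {"gripper":1,"delta_pos":[1.1,0,5],"turn":[0,-4.4,0]},
    {"gripper":1,"delta_pos":[1.1,0,6],"turn":[0,-4.4,0]},
    {"gripper":1,"delta_pos":[1.1,0,7],"turn":[0,-4.4,0]},
    {"gripper":1,"delta_pos":[1.1,0,8],"turn":[0,-4.4,0]},
    {"gripper":1,"delta_pos":[1.1,0,8],"turn":[0,-4.4,0]},
    {"gripper":1,"delta_pos":[1.1,0,8],"turn":[0,-4.4,0]},
  ],
)

```text
t: 9.85
ee_pos: [0.5264, -0.0044, 0.116]
tool_rot: [[0.94, -0.05, -0.339], [-0.046, -0.999, 0.02], [-0.339, -0.003, -0.941]]
wrist_force: [0.7, 0.3, -0.5]
grip_width: 0.0854
grasp_force: 0.0
```

```bash
python3 - <<'E'
from h import *
R=down(-2.7,-20); g=np.array([.513,-.003,.080])
print(delta(g+R[:,2]*.019,Rt=R))
p=manip.grab_frame("side"); save(p,"grasp1.png",(180,170,330,290),5)
E
```

```text
(array([-0.05, -0.05,  5.75]), array([-0.2, -0.2, -0.1]))
```

View pics/grasp1.png

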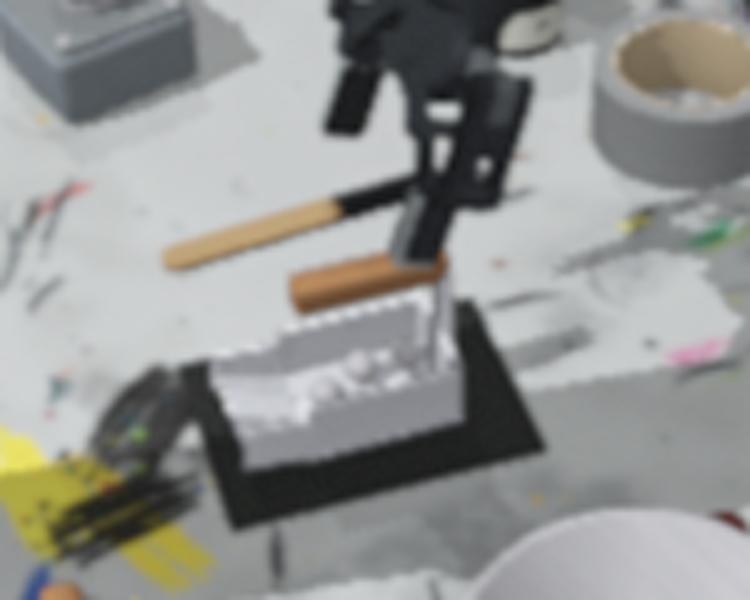

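The fingers straddle the bar, near finger at (420,235), so I'll descend, close and lift a little.

>>> move_arm(
  commands=[
    {"gripper":1,"delta_pos":[0,0,1.5],"turn":[0,0,0]},
    {"gripper":1,"delta_pos":[0,0,3],"turn":[0,0,0]},
    {"gripper":1,"delta_pos":[0,0,4.5],"turn":[0,0,0]},
    {"gripper":1,"delta_pos":[0,0,5.7],"turn":[0,0,0]},
    {"gripper":1,"delta_pos":[0,0,5.7],"turn":[0,0,0]},
    {"gripper":0,"delta_pos":[0,0,5.7],"turn":[0,0,0]},
    {"gripper":-0.5,"delta_pos":[0,0,5.7],"turn":[0,0,0]},
    {"gripper":-1,"delta_pos":[0,0,5.7],"turn":[0,0,0]},
  ],
  squeeze=60,
)

```text
t: 10.7
ee_pos: [0.5077, -0.0029, 0.0624]
tool_rot: [[0.94, -0.05, -0.338], [-0.046, -0.999, 0.02], [-0.339, -0.003, -0.941]]
wrist_force: [-1.0, 0.1, -0.9]
grip_width: 0.0438
grasp_force: 0.0
```

>>> move_arm(
  commands=[
    {"gripper":-1,"delta_pos":[0,0,0],"turn":[0,0,0]},
    {"gripper":-1,"delta_pos":[0,0,0],"turn":[0,0,0]},
    {"gripper":-1,"delta_pos":[0,0,0],"turn":[0,0,0]},
    {"gripper":-1,"delta_pos":[0,0,0],"turn":[0,0,0]},
    {"gripper":-1,"delta_pos":[0,0,0],"turn":[0,0,0]},
    {"gripper":-1,"delta_pos":[0,0,0],"turn":[0,0,0]},
    {"gripper":-1,"delta_pos":[0,0,0],"turn":[0,0,0]},
    {"gripper":-1,"delta_pos":[0,0,0],"turn":[0,0,0]},
  ],
)

```text
t: 11.5
ee_pos: [0.5072, -0.0029, 0.0621]
tool_rot: [[0.939, -0.05, -0.339], [-0.046, -0.999, 0.02], [-0.34, -0.003, -0.941]]
wrist_force: [0.4, 0.4, 2.3]
grip_width: 0.0153
grasp_force: 59.7
```

```bash
python3 - <<'E'
from h import *
s=manip.sense(); R=np.array(s["tool_rot"]);print(s["q"])
print("up 12cm:",R.T@[0,0,12], "dir -y:",R.T@[0,-1,0],"dir x",R.T@[1,0,0])
E
```

```text
[  26.11627035   36.44131359  -39.90770111  100.83017441   18.33493698
   71.01016396 -113.8182043 ]
up 12cm: [ -4.07648013  -0.03840054 -11.28631185] dir -y: [ 0.04596797  0.99874266 -0.0200012 ] dir x [ 0.93940743 -0.05002861 -0.33913245]
```

>>> move_arm(
  commands=[
    {"gripper":-1,"delta_pos":[-0.3,0,-0.9],"turn":[0,0,0]},
    {"gripper":-1,"delta_pos":[-1,0,-2.8],"turn":[0,0,0]},
    {"gripper":-1,"delta_pos":[-2,0,-5.6],"turn":[0,0,0]},
    {"gripper":-1,"delta_pos":[-3.1,0,-8.5],"turn":[0,0,0]},
    {"gripper":-1,"delta_pos":[-4.1,0,-11.3],"turn":[0,0,0]},
    {"gripper":-1,"delta_pos":[-5.1,0,-14.1],"turn":[0,0,0]},
    {"gripper":-1,"delta_pos":[-6.1,0,-16.9],"turn":[0,0,0]},
    {"gripper":-1,"delta_pos":[-6.8,0,-18.8],"turn":[0,0,0]},
  ],
)

```text
t: 12.3
ee_pos: [0.5071, -0.0039, 0.2637]
tool_rot: [[0.94, -0.05, -0.338], [-0.046, -0.999, 0.019], [-0.338, -0.002, -0.941]]
wrist_force: [-0.1, -0.8, -3.0]
grip_width: 0.0152
grasp_force: 59.1
```

```bash
python3 - <<'E'
from h import *
s=manip.sense(); print(s["q"],s["wrist_force"])
p=manip.grab_frame("side"); save(p,"lift.png",None,1.4)
E
```

```text
[  29.44793237   24.1401857   -43.86015064   90.34936246   10.50777788
   91.13551375 -109.01901976] [-0.13403125 -0.78459646 -2.96556507]
```

View pics/lift.png

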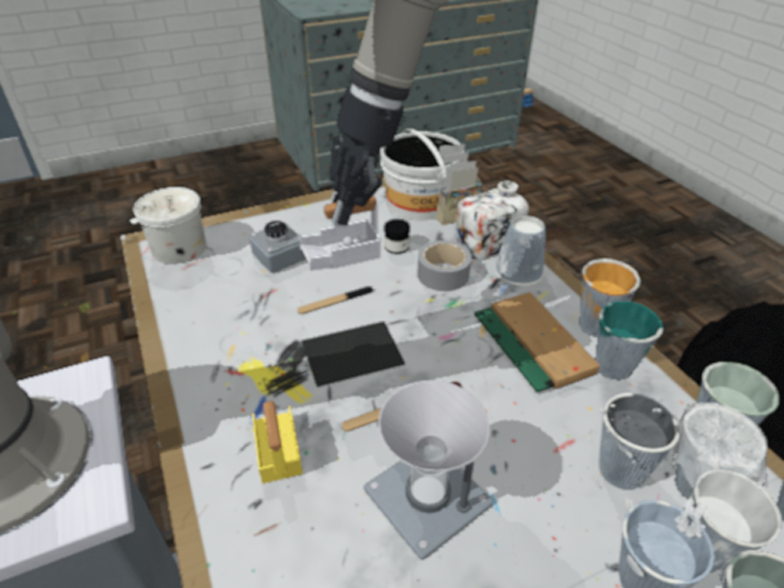

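The scoop hangs level with the balls in it, at about (340,240), and the mat is empty at (352,352). Now carry it smoothly to the funnel.

>>> move_arm(
  commands=[
    {"gripper":-1,"delta_pos":[0.1,0.5,0],"turn":[0,0,0]},
    {"gripper":-1,"delta_pos":[0.6,2,-0.1],"turn":[0,0,0]},
    {"gripper":-1,"delta_pos":[1.2,4.2,-0.2],"turn":[0,0,0]},
    {"gripper":-1,"delta_pos":[2,7,-0.4],"turn":[0,0,0]},
    {"gripper":-1,"delta_pos":[2.9,10,-0.6],"turn":[0,0,0]},
    {"gripper":-1,"delta_pos":[3.7,13,-0.7],"turn":[0,0,0]},
    {"gripper":-1,"delta_pos":[4.6,16,-0.9],"turn":[0,0,0]},
    {"gripper":-1,"delta_pos":[5.5,19,-1],"turn":[0,0,0]},
  ],
)

```text
t: 13.15
ee_pos: [0.5515, -0.1994, 0.2495]
tool_rot: [[0.938, -0.052, -0.343], [-0.048, -0.999, 0.02], [-0.344, -0.003, -0.939]]
wrist_force: [1.5, 0.6, -3.1]
grip_width: 0.0152
grasp_force: 59.1
```

>>> move_arm(
  commands=[
    {"gripper":-1,"delta_pos":[0.8,3,-0.2],"turn":[0,0,0]},
    {"gripper":-1,"delta_pos":[1.6,5.5,-0.3],"turn":[0,0,0]},
    {"gripper":-1,"delta_pos":[2.2,7.7,-0.4],"turn":[0,0,0]},
    {"gripper":-1,"delta_pos":[2.6,9.1,-0.5],"turn":[0,0,0]},
    {"gripper":-1,"delta_pos":[2.7,9.7,-0.5],"turn":[0,0,0]},
    {"gripper":-1,"delta_pos":[2.7,9.7,-0.5],"turn":[0,0,0]},
    {"gripper":-1,"delta_pos":[2.7,9.7,-0.5],"turn":[0,0,0]},
    {"gripper":-1,"delta_pos":[2.7,9.7,-0.5],"turn":[0,0,0]},
  ],
)

```text
t: 13.95
ee_pos: [0.5749, -0.2928, 0.2475]
tool_rot: [[0.939, -0.048, -0.339], [-0.044, -0.999, 0.02], [-0.34, -0.004, -0.94]]
wrist_force: [-0.2, 0.3, -1.9]
grip_width: 0.0153
grasp_force: 59.1
```

```bash
cat >> h.py <<'E'
def pour(nose,tilt,az=-2.7,p0=-20):
    S=down(az,tilt)@np.diag([-1,-1,1])  # scoop x = -tool-x of a level tool
    S=np.column_stack([-down(az,tilt)[:,0],down(az,tilt)[:,1],-down(az,tilt)[:,2]])
    R=down(az,tilt+p0); g=np.array(nose)-S@[.053,0,-.063]
    return g+R[:,2]*.019,R
E
python3 - <<'E'
from h import *
s=manip.sense(); print(s["q"]); 
for i,t in enumerate([0,8,16,24,32,40,48,56,62]):
    p,R=pour([.529,-.293,.20-.035*min(1,t/40)],t); print(t,*delta(p,Rt=R))
p=manip.grab_frame("side")
for q in("scoop_nose","funnel_mouth"): print(q,[(np.round(r["location"]),round(r["confidence"],2)) for r in manip.place_of(p,q)])
S=np.array(s["tool_rot"]); g=s["ee_pos"]-S[:,2]*.019; n=g+np.array([-.053,.0025,-.063]);print(n,proj(p,n))
E
```

```text
[ 41.10800823  37.30211396 -35.959603    70.81547448  22.43217184
  98.18859438 -86.11649849]
0 [0.14 0.24 0.2 ] [-0.2 -0.1  0. ]
8 [-0.46  0.24  0.52] [-0.2  7.9  0. ]
16 [-1.1   0.24  0.96] [-0.2 15.9  0. ]
24 [-1.76  0.24  1.52] [-0.2 23.9 -0. ]
32 [-2.43  0.25  2.21] [-0.2 31.9 -0. ]
40 [-3.08  0.25  3.03] [-0.2 39.9 -0. ]
48 [-3.94  0.25  3.31] [-0.2 47.9 -0.1]
56 [-4.75  0.25  3.7 ] [-0.2 55.9 -0.1]
62 [-5.32  0.25  4.07] [-0.2 61.9 -0.1]
scoop_nose [(array([194., 297.]), 0.7), (array([321., 282.]), 0.66)]
funnel_mouth [(array([312., 301.]), 0.88)]
[ 0.52837009 -0.29064434  0.20236768] [np.float64(320.3740501445854), np.float64(281.2597256295086)]
```

>>> move_arm(
  commands=[
    {"gripper":-1,"delta_pos":[-0.2,0.2,0.4],"turn":[0,5,0]},
    {"gripper":-1,"delta_pos":[-0.6,0.2,0.6],"turn":[0,10,0]},
    {"gripper":-1,"delta_pos":[-1,0.2,0.9],"turn":[0,15,0]},
    {"gripper":-1,"delta_pos":[-1.4,0.2,1.2],"turn":[0,20,0]},
    {"gripper":-1,"delta_pos":[-1.8,0.2,1.6],"turn":[0,25,0]},
    {"gripper":-1,"delta_pos":[-2.3,0.2,2.1],"turn":[0,30,0]},
    {"gripper":-1,"delta_pos":[-2.7,0.2,2.5],"turn":[0,35,0]},
    {"gripper":-1,"delta_pos":[-3.1,0.2,3],"turn":[0,40,0]},
  ],
)

```text
t: 14.9
ee_pos: [0.5348, -0.2938, 0.23]
tool_rot: [[0.937, -0.049, 0.346], [-0.047, -0.999, -0.016], [0.346, -0.001, -0.938]]
wrist_force: [0.9, -0.1, -1.9]
grip_width: 0.015
grasp_force: 59.2
```

```bash
python3 - <<'E'
from h import *
s=manip.sense(); print(s["q"],s["ee_pos"]); 
for i,t in enumerate([48,56,62]):
    p,R=pour([.529,-.293,.165],t); print(t,*delta(p,Rt=R))
E
```

```text
[ 70.17352194  13.21259951 -46.34965099 107.77841502   2.24868097
  44.28488611 -68.02454529] [ 0.53480832 -0.29380625  0.23002284]
48 [-0.79 -0.05 -0.26] [-0.   7.7 -0.1]
56 [-1.66 -0.05 -0.48] [-0.  15.7 -0.1]
62 [-2.34 -0.05 -0.57] [ 0.  21.7 -0.1]
```

>>> move_arm(
  commands=[
    {"gripper":-1,"delta_pos":[-0.4,0,-0.1],"turn":[0,4,0]},
    {"gripper":-1,"delta_pos":[-0.8,0,-0.3],"turn":[0,8,0]},
    {"gripper":-1,"delta_pos":[-1.2,0,-0.4],"turn":[0,12,0]},
    {"gripper":-1,"delta_pos":[-1.7,0,-0.5],"turn":[0,16,0]},
    {"gripper":-1,"delta_pos":[-2.1,0,-0.5],"turn":[0,20,0]},
    {"gripper":-1,"delta_pos":[-2.3,0,-0.6],"turn":[0,22,0]},
    {"gripper":-1,"delta_pos":[-2.3,0,-0.6],"turn":[0,22,0]},
    {"gripper":-1,"delta_pos":[-2.3,0,-0.6],"turn":[0,22,0]},
  ],
)

```text
t: 15.7
ee_pos: [0.5117, -0.2931, 0.2275]
tool_rot: [[0.741, -0.05, 0.669], [-0.039, -0.999, -0.032], [0.67, -0.002, -0.742]]
wrist_force: [0.3, -1.1, -0.8]
grip_width: 0.0149
grasp_force: 59.3
```

>>> move_arm(
  commands=[
    {"gripper":-1,"delta_pos":[0,0,0],"turn":[0,0,0]},
    {"gripper":-1,"delta_pos":[0,0,0],"turn":[0,0,0]},
    {"gripper":-1,"delta_pos":[0,0,0],"turn":[0,0,0]},
    {"gripper":-1,"delta_pos":[0,0,0],"turn":[0,0,0]},
    {"gripper":-1,"delta_pos":[0,0,0],"turn":[0,0,0]},
    {"gripper":-1,"delta_pos":[0,0,0],"turn":[0,0,0]},
    {"gripper":-1,"delta_pos":[0,0,0],"turn":[0,0,0]},
    {"gripper":-1,"delta_pos":[0,0,0],"turn":[0,0,0]},
  ],
)

```text
t: 16.5
ee_pos: [0.5116, -0.2932, 0.2272]
tool_rot: [[0.741, -0.05, 0.67], [-0.039, -0.999, -0.031], [0.671, -0.003, -0.742]]
wrist_force: [-0.5, 0.1, -1.8]
grip_width: 0.0151
grasp_force: 59.3
```

>>> move_arm(
  commands=[
    {"gripper":-1,"delta_pos":[0,0,0],"turn":[0,0,0]},
    {"gripper":-1,"delta_pos":[0,0,0],"turn":[0,0,0]},
    {"gripper":-1,"delta_pos":[0,0,0],"turn":[0,0,0]},
    {"gripper":-1,"delta_pos":[0,0,0],"turn":[0,0,0]},
    {"gripper":-1,"delta_pos":[0,0,0],"turn":[0,0,0]},
    {"gripper":-1,"delta_pos":[0,0,0],"turn":[0,0,0]},
    {"gripper":-1,"delta_pos":[0,0,0],"turn":[0,0,0]},
    {"gripper":-1,"delta_pos":[0,0,0],"turn":[0,0,0]},
  ],
)

```text
t: 17.3
ee_pos: [0.5117, -0.2932, 0.2272]
tool_rot: [[0.741, -0.05, 0.67], [-0.039, -0.999, -0.031], [0.671, -0.003, -0.742]]
wrist_force: [-0.4, -0.0, -2.0]
grip_width: 0.0154
grasp_force: 59.3
```

```bash
python3 - <<'E'
from h import *
s=manip.sense(); print(s["q"],s["ee_pos"],np.round(s["tool_rot"],2)) 
p=manip.grab_frame("side"); save(p,"pour.png",(230,200,390,400),3)
print([(np.round(r["location"]),round(r["confidence"],2)) for r in manip.place_of(p,"ball0_center")],proj(p,[.514,-.293,.024]))
for i,t in enumerate([60,50,40,30,20,10,0]):
    P,R=pour([.529,-.293,.165+.06*(1-t/60)],t); print(t,*delta(P,Rt=R))
E
```

```text
[101.24248755   8.59763581 -66.30493141 124.56177869 -43.521912
  21.7718043  -18.63095206] [ 0.51167824 -0.29315413  0.22721419] [[ 0.74 -0.05  0.67]
 [-0.04 -1.   -0.03]
 [ 0.67 -0.   -0.74]]
[] [np.float64(307.04144162528013), np.float64(348.8042611808563)]
60 [ 0.15 -0.1   0.05] [-0.  -2.1 -0.2]
50 [ 1.77 -0.11 -0.08] [ -0.  -12.1  -0.2]
40 [ 3.26 -0.11 -0.05] [ -0.1 -22.1  -0.2]
30 [ 4.61 -0.12  0.11] [ -0.1 -32.1  -0.2]
20 [ 5.8  -0.12  0.38] [ -0.1 -42.1  -0.2]
10 [ 6.8  -0.13  0.72] [ -0.1 -52.1  -0.2]
0 [ 7.61 -0.13  1.1 ] [ -0.1 -62.1  -0.2]
```

View pics/pour.png

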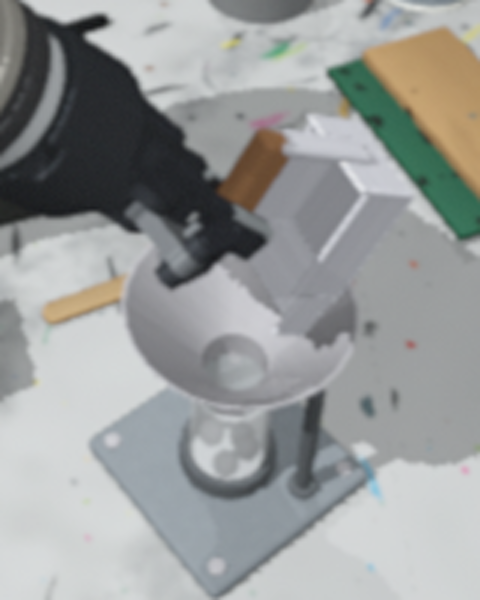

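The scoop shows no balls, and balls sit in the tube at around (225,450). Level the scoop again.

>>> move_arm(
  commands=[
    {"gripper":-1,"delta_pos":[1,0,0],"turn":[0,-8,0]},
    {"gripper":-1,"delta_pos":[2.3,0,0],"turn":[0,-16,0]},
    {"gripper":-1,"delta_pos":[3.5,-0.1,0],"turn":[0,-24,0]},
    {"gripper":-1,"delta_pos":[4.6,-0.1,0.1],"turn":[0,-32,0]},
    {"gripper":-1,"delta_pos":[5.6,-0.1,0.3],"turn":[0,-40,0]},
    {"gripper":-1,"delta_pos":[6.4,-0.1,0.6],"turn":[0,-48,0]},
    {"gripper":-1,"delta_pos":[7.2,-0.1,0.9],"turn":[0,-56,0]},
    {"gripper":-1,"delta_pos":[7.6,-0.1,1.1],"turn":[0,-62.1,0]},
  ],
)

```text
t: 18.2
ee_pos: [0.577, -0.2955, 0.271]
tool_rot: [[0.96, -0.051, -0.274], [-0.048, -0.999, 0.016], [-0.275, -0.003, -0.962]]
wrist_force: [0.3, -0.2, -1.0]
grip_width: 0.0153
grasp_force: 59.3
```

```bash
python3 - <<'E'
from h import *
s=manip.sense(); print(s["q"],s["ee_pos"],np.round(s["tool_rot"],2)) 
p=manip.grab_frame("side"); save(p,"tube.png",(270,260,350,400),5.0)
R=down(-2.7,-20); g=np.array([.513,-.003,.080])
print(delta(g+[0,0,.15]+R[:,2]*.019,Rt=R))
print(delta(g+[0,0,.20]+R[:,2]*.019,Rt=R))
E
```

```text
[ 43.68762027  34.87697404 -38.37651356  71.51960604  22.09352352
  96.40236212 -85.87366079] [ 0.57702804 -0.29553379  0.27098962] [[ 0.96 -0.05 -0.27]
 [-0.05 -1.    0.02]
 [-0.27 -0.   -0.96]]
(array([ -6.82, -28.57,   7.76]), array([-0.6, -3.6,  0.3]))
(array([ -8.23, -28.62,   2.97]), array([-0.6, -3.6,  0.3]))
```

View pics/tube.png

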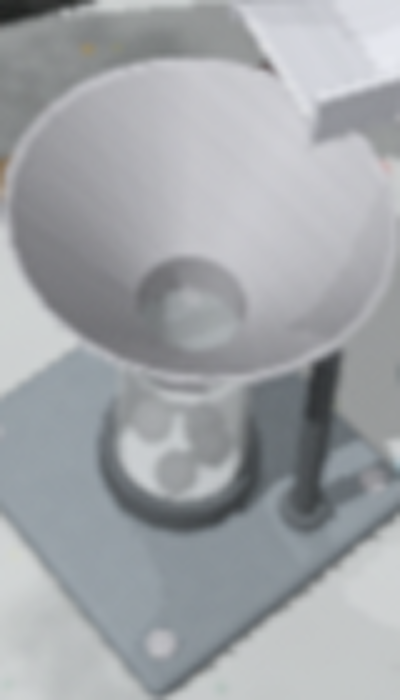

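The funnel is clear and the balls sit on the tube floor at (150,420), (175,470) and (210,440), the last apparently stacked. Carry the scoop back above the mat.

>>> move_arm(
  commands=[
    {"gripper":-1,"delta_pos":[-0.8,-2.5,0.3],"turn":[0,-1,0]},
    {"gripper":-1,"delta_pos":[-2,-7,0.8],"turn":[0,-3,0]},
    {"gripper":-1,"delta_pos":[-3.3,-11.5,1.2],"turn":[0,-3.6,0]},
    {"gripper":-1,"delta_pos":[-4.6,-16,1.7],"turn":[-0.6,-3.6,0.3]},
    {"gripper":-1,"delta_pos":[-5.9,-20.5,2.2],"turn":[-0.6,-3.6,0.3]},
    {"gripper":-1,"delta_pos":[-7.2,-25,2.7],"turn":[-0.6,-3.6,0.3]},
    {"gripper":-1,"delta_pos":[-8,-28,3],"turn":[-0.6,-3.6,0.3]},
    {"gripper":-1,"delta_pos":[-8.2,-28.6,3],"turn":[-0.6,-3.6,0.3]},
  ],
)

```text
t: 19.05
ee_pos: [0.5017, -0.0, 0.2647]
tool_rot: [[0.943, -0.044, -0.331], [-0.043, -0.999, 0.01], [-0.331, 0.005, -0.944]]
wrist_force: [0.5, 0.4, -2.1]
grip_width: 0.0154
grasp_force: 59.3
```

```bash
python3 - <<'E'
from h import *
s=manip.sense(); print(s["q"],np.round(s["tool_rot"],2)) 
R=down(-2.7,-20); g=np.array([.513,-.003,.081])
for h in(.04,.004,0):print(delta(g+[0,0,h]+R[:,2]*.019,Rt=R))
p=manip.grab_frame("side"); print([(np.round(r["location"]),round(r["confidence"],2)) for r in manip.place_of(p,"ball0_center")],[(np.round(r["location"]),round(r["confidence"],2)) for r in manip.place_of(p,"stop_top")])
a=np.array(p["image"])[...,::-1]; c=[cv2.resize(a[100:220,170:320],None,fx=2.6,fy=2.6),cv2.resize(a[310:370,270:345],None,fx=5.2,fy=5.2)]
cv2.imwrite("pics/chk.png",np.hstack(c))
E
```

```text
[  30.54176685   23.62979301  -45.8289924    91.30289509   11.05404224
   90.76656547 -109.82848124] [[ 0.94 -0.04 -0.33]
 [-0.04 -1.    0.01]
 [-0.33  0.   -0.94]]
(array([ 5.81,  0.17, 15.09]), array([ 0.3, -0.7,  0.1]))
(array([ 7.  ,  0.15, 18.48]), array([ 0.3, -0.7,  0.1]))
(array([ 7.14,  0.15, 18.86]), array([ 0.3, -0.7,  0.1]))
[(array([314., 197.]), 0.41)] [(array([196., 159.]), 0.45)]
```

View pics/chk.png

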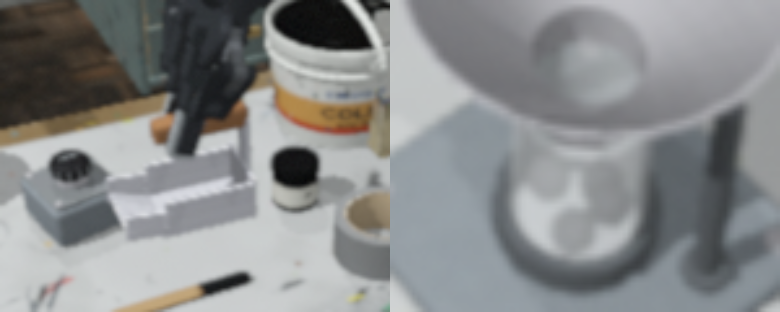

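The scoop is empty and level, the balls are in the tube and the button still looks down. Lower it onto the mat.

>>> move_arm(
  commands=[
    {"gripper":-1,"delta_pos":[0.6,0.1,2],"turn":[0.3,-0.7,0]},
    {"gripper":-1,"delta_pos":[1.9,0.1,5],"turn":[0.3,-0.7,0]},
    {"gripper":-1,"delta_pos":[3.1,0.2,8],"turn":[0.3,-0.7,0]},
    {"gripper":-1,"delta_pos":[4.3,0.2,11],"turn":[0.3,-0.7,0]},
    {"gripper":-1,"delta_pos":[5.4,0.2,14],"turn":[0.3,-0.7,0]},
    {"gripper":-1,"delta_pos":[6.2,0.2,16.2],"turn":[0.3,-0.7,0]},
    {"gripper":-1,"delta_pos":[6.5,0.2,17],"turn":[0.3,-0.7,0]},
    {"gripper":-1,"delta_pos":[6.5,0.2,17],"turn":[0.3,-0.7,0]},
  ],
)

```text
t: 20.0
ee_pos: [0.5063, -0.0106, 0.0804]
tool_rot: [[0.936, -0.056, -0.347], [-0.053, -0.998, 0.016], [-0.347, 0.003, -0.938]]
wrist_force: [0.0, 0.2, -1.8]
grip_width: 0.0151
grasp_force: 59.2
```

```bash
python3 - <<'E'
from h import *
s=manip.sense(); print(s["wrist_force"])
R=down(-2.7,-20); g=np.array([.513,-.003,.081])
for h in(.002,0,-.002):print(delta(g+[0,0,h]+R[:,2]*.019,Rt=R))
E
```

```text
[ 0.03684687  0.2225478  -1.7733039 ]
(array([ 0.5 , -0.8 ,  1.44]), array([ 0. ,  0.3, -0.5]))
(array([ 0.57, -0.8 ,  1.63]), array([ 0. ,  0.3, -0.5]))
(array([ 0.64, -0.8 ,  1.81]), array([ 0. ,  0.3, -0.5]))
```

>>> move_arm(
  commands=[
    {"gripper":-1,"delta_pos":[0.2,-0.4,0.5],"turn":[0,0,0]},
    {"gripper":-1,"delta_pos":[0.4,-0.8,1],"turn":[0,0,0]},
    {"gripper":-1,"delta_pos":[0.5,-0.8,1.3],"turn":[0,0,0]},
    {"gripper":-1,"delta_pos":[0.6,-0.8,1.5],"turn":[0,0,0]},
    {"gripper":-1,"delta_pos":[0.6,-0.8,1.7],"turn":[0,0,0]},
    {"gripper":-1,"delta_pos":[0.6,-0.8,1.8],"turn":[0,0,0]},
    {"gripper":-1,"delta_pos":[0.6,-0.8,1.8],"turn":[0,0,0]},
    {"gripper":-1,"delta_pos":[0.6,-0.8,1.8],"turn":[0,0,0]},
  ],
)

```text
t: 20.8
ee_pos: [0.5074, -0.0013, 0.0636]
tool_rot: [[0.938, -0.054, -0.343], [-0.052, -0.999, 0.015], [-0.343, 0.003, -0.939]]
wrist_force: [-0.2, -0.5, -1.4]
grip_width: 0.0151
grasp_force: 59.2
```

>>> move_arm(
  commands=[
    {"gripper":-1,"delta_pos":[0.04,0,0.1],"turn":[0,0,0]},
    {"gripper":-1,"delta_pos":[0.07,0,0.2],"turn":[0,0,0]},
    {"gripper":-1,"delta_pos":[0.08,0,0.22],"turn":[0,0,0]},
    {"gripper":-1,"delta_pos":[0.08,0,0.22],"turn":[0,0,0]},
    {"gripper":-1,"delta_pos":[0.08,0,0.22],"turn":[0,0,0]},
    {"gripper":-1,"delta_pos":[0.08,0,0.22],"turn":[0,0,0]},
    {"gripper":-1,"delta_pos":[0.08,0,0.22],"turn":[0,0,0]},
    {"gripper":-1,"delta_pos":[0.08,0,0.22],"turn":[0,0,0]},
  ],
)

```text
t: 21.6
ee_pos: [0.5074, -0.001, 0.0619]
tool_rot: [[0.938, -0.053, -0.343], [-0.051, -0.999, 0.015], [-0.343, 0.003, -0.939]]
wrist_force: [-1.6, -0.6, 5.4]
grip_width: 0.0151
grasp_force: 60.1
```

Contact at the original height. Release, then back out along the tool axis.

>>> move_arm(
  commands=[
    {"gripper":-0.3,"delta_pos":[0,0,0],"turn":[0,0,0]},
    {"gripper":0.3,"delta_pos":[0,0,0],"turn":[0,0,0]},
    {"gripper":1,"delta_pos":[0,0,0],"turn":[0,0,0]},
    {"gripper":1,"delta_pos":[0,0,0],"turn":[0,0,0]},
    {"gripper":1,"delta_pos":[0,0,0],"turn":[0,0,0]},
    {"gripper":1,"delta_pos":[0,0,0],"turn":[0,0,0]},
    {"gripper":1,"delta_pos":[0,0,0],"turn":[0,0,0]},
    {"gripper":1,"delta_pos":[0,0,0],"turn":[0,0,0]},
  ],
)

```text
t: 22.4
ee_pos: [0.5074, -0.0012, 0.0612]
tool_rot: [[0.938, -0.054, -0.343], [-0.051, -0.999, 0.015], [-0.343, 0.003, -0.939]]
wrist_force: [-0.3, -0.1, 0.8]
grip_width: 0.0858
grasp_force: 0.0
```

>>> move_arm(
  commands=[
    {"gripper":1,"delta_pos":[0,0,-1],"turn":[0,0,0]},
    {"gripper":1,"delta_pos":[0,0,-3],"turn":[0,0,0]},
    {"gripper":1,"delta_pos":[0,0,-6],"turn":[0,0,0]},
    {"gripper":1,"delta_pos":[0,0,-9],"turn":[0,0,0]},
    {"gripper":1,"delta_pos":[0,0,-12],"turn":[0,0,0]},
    {"gripper":1,"delta_pos":[0,0,-14],"turn":[0,5,0]},
    {"gripper":1,"delta_pos":[0,0,-14],"turn":[0,12,0]},
    {"gripper":1,"delta_pos":[0,0,-14],"turn":[0,20,0]},
  ],
)

```text
t: 23.2
ee_pos: [0.5577, -0.0027, 0.1946]
tool_rot: [[0.999, -0.053, 0.007], [-0.053, -0.999, -0.002], [0.007, 0.002, -1.0]]
wrist_force: [-0.6, -0.3, -1.1]
grip_width: 0.0853
grasp_force: 0.0
```

```bash
python3 - <<'E'
from h import *
s=manip.sense(); print(s["q"],s["ee_pos"]) 
p=manip.grab_frame("side"); save(p,"placed.png",None,1.4)
print([(np.round(r["location"]),round(r["confidence"],2)) for r in manip.place_of(p,"stop_top")])
for az in(13,30,45): print(delta([.489,.3035,.20],az))
E
```

```text
[  33.21238927   19.85811211  -46.19997814  102.74926108   16.09622425
   63.75045394 -111.46548857] [ 0.5576571  -0.00270324  0.19456155]
[(array([195., 160.]), 0.59)]
(array([ -7.75, -30.29,  -0.9 ]), array([  0.4,   0.2, -15.9]))
(array([ -7.75, -30.29,  -0.9 ]), array([  0.4,   0.3, -32.9]))
(array([ -7.75, -30.29,  -0.9 ]), array([  0.3,   0.3, -47.9]))
```

View pics/placed.png

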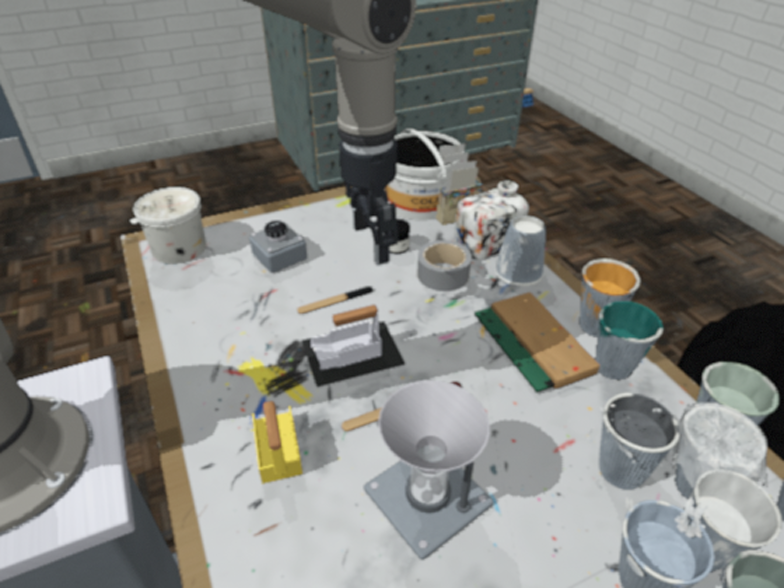

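Scoop stands on its mat at (345,340), gripper clear, button still down. Go to the button with the tool pre-turned anticlockwise.

>>> move_arm(
  commands=[
    {"gripper":1,"delta_pos":[-1,-4,0],"turn":[0,0,-7]},
    {"gripper":1,"delta_pos":[-2,-8,0],"turn":[0,0,-14]},
    {"gripper":1,"delta_pos":[-3,-12,0],"turn":[0,0,-21]},
    {"gripper":1,"delta_pos":[-4,-16,0],"turn":[0,0,-28]},
    {"gripper":1,"delta_pos":[-5,-20,0],"turn":[0,0,-35]},
    {"gripper":1,"delta_pos":[-6,-24,1],"turn":[0,0,-42]},
    {"gripper":1,"delta_pos":[-7,-28,2],"turn":[0,0,-49]},
    {"gripper":1,"delta_pos":[-7.7,-30.3,3],"turn":[0,0,-53]},
  ],
)

```text
t: 24.1
ee_pos: [0.494, 0.3075, 0.1625]
tool_rot: [[0.639, 0.769, -0.002], [0.769, -0.639, -0.0], [-0.002, -0.001, -1.0]]
wrist_force: [0.2, -0.6, 0.6]
grip_width: 0.0853
grasp_force: 0.0
```

```bash
python3 - <<'E'
from h import *
s=manip.sense(); print(s["q"],s["ee_pos"]) 
for z in(.12,.055): print(delta([.489,.3035,z],50))
E
```

```text
[  7.9650892   29.6081927  -58.8825105  100.87470084  27.60121187
  65.56982599 -99.19996865] [0.49400458 0.30748087 0.16250843]
(array([-0.62, -0.13,  4.25]), array([-0.1,  0.1,  0.3]))
(array([-0.61, -0.12, 10.75]), array([-0.1,  0.1,  0.3]))
```

>>> move_arm(
  commands=[
    {"gripper":1,"delta_pos":[-0.4,-0.1,2],"turn":[0,0,0]},
    {"gripper":1,"delta_pos":[-0.6,-0.1,4.5],"turn":[0,0,0]},
    {"gripper":1,"delta_pos":[-0.6,-0.1,6.5],"turn":[0,0,0]},
    {"gripper":1,"delta_pos":[-0.6,-0.1,8],"turn":[0,0,0]},
    {"gripper":1,"delta_pos":[-0.6,-0.1,9.3],"turn":[0,0,0]},
    {"gripper":1,"delta_pos":[-0.6,-0.1,10.3],"turn":[0,0,0]},
    {"gripper":1,"delta_pos":[-0.6,-0.1,10.7],"turn":[0,0,0]},
    {"gripper":1,"delta_pos":[-0.6,-0.1,10.7],"turn":[0,0,0]},
  ],
)

```text
t: 24.9
ee_pos: [0.4899, 0.2989, 0.0546]
tool_rot: [[0.644, 0.765, -0.002], [0.765, -0.644, -0.003], [-0.004, 0.001, -1.0]]
wrist_force: [-0.3, -0.0, -0.1]
grip_width: 0.0853
grasp_force: 0.0
```

>>> move_arm(
  commands=[
    {"gripper":0.3,"delta_pos":[0,0,0],"turn":[0,0,0]},
    {"gripper":0,"delta_pos":[0,0,0],"turn":[0,0,0]},
    {"gripper":-0.3,"delta_pos":[0,0,0],"turn":[0,0,0]},
    {"gripper":-0.3,"delta_pos":[0,0,0],"turn":[0,0,0]},
    {"gripper":-1,"delta_pos":[0,0,0],"turn":[0,0,0]},
    {"gripper":-1,"delta_pos":[0,0,0],"turn":[0,0,0]},
    {"gripper":-1,"delta_pos":[0,0,0],"turn":[0,0,0]},
    {"gripper":-1,"delta_pos":[0,0,0],"turn":[0,0,0]},
  ],
  squeeze=30,
)

```text
t: 25.7
ee_pos: [0.4843, 0.3062, 0.0574]
tool_rot: [[0.64, 0.768, -0.007], [0.768, -0.64, 0.006], [0.0, -0.009, -1.0]]
wrist_force: [-11.8, 5.8, 11.0]
grip_width: 0.0421
grasp_force: 29.2
```

>>> move_arm(
  commands=[
    {"gripper":-1,"delta_pos":[0,-0.2,-0.1],"turn":[0,0,0]},
    {"gripper":-1,"delta_pos":[0,-0.4,-0.2],"turn":[0,0,0]},
    {"gripper":-1,"delta_pos":[0,-0.6,-0.3],"turn":[0,0,0]},
    {"gripper":-1,"delta_pos":[0,-0.6,-0.3],"turn":[0,0,0]},
    {"gripper":-1,"delta_pos":[0,-0.6,-0.3],"turn":[0,0,0]},
    {"gripper":-1,"delta_pos":[0,-0.6,-0.3],"turn":[0,0,0]},
    {"gripper":-1,"delta_pos":[0,-0.6,-0.3],"turn":[0,0,0]},
    {"gripper":-1,"delta_pos":[0,-0.6,-0.3],"turn":[0,0,0]},
  ],
)

```text
t: 26.5
ee_pos: [0.484, 0.3062, 0.058]
tool_rot: [[0.642, 0.766, -0.002], [0.766, -0.642, 0.003], [0.001, -0.004, -1.0]]
wrist_force: [0.2, 6.7, -6.5]
grip_width: 0.0415
grasp_force: 31.3
```

>>> move_arm(
  commands=[
    {"gripper":-1,"delta_pos":[0.2,0.1,0],"turn":[0,0,5]},
    {"gripper":-1,"delta_pos":[0.2,0.1,-0.1],"turn":[0,0,12]},
    {"gripper":-1,"delta_pos":[0.2,0.1,-0.2],"turn":[0,0,19]},
    {"gripper":-1,"delta_pos":[0.2,0.1,-0.3],"turn":[0,0,26]},
    {"gripper":-1,"delta_pos":[0.2,0.1,-0.4],"turn":[0,0,33]},
    {"gripper":-1,"delta_pos":[0.2,0.1,-0.5],"turn":[0,0,40]},
    {"gripper":-1,"delta_pos":[0.2,0.1,-0.5],"turn":[0,0,46]},
    {"gripper":-1,"delta_pos":[0.2,0.1,-0.6],"turn":[0,0,50]},
  ],
)

```text
t: 27.3
ee_pos: [0.4836, 0.3077, 0.0648]
tool_rot: [[1.0, -0.002, -0.005], [-0.002, -1.0, 0.002], [-0.005, -0.002, -1.0]]
wrist_force: [-6.4, 6.0, -3.7]
grip_width: 0.0419
grasp_force: 31.5
```

```bash
python3 - <<'E'
from h import *
s=manip.sense(); print(s["q"],s["ft_torque"])
E
```

```text
[  -3.60929388   31.1063184   -42.84214091  106.77311682   25.93171609
   52.50335457 -148.69452524] [1.36684437 1.28522218 0.04888608]
```

Turned 50°, and the head has come up about 7 mm. Release, retract straight up and check.

>>> move_arm(
  commands=[
    {"gripper":-0.2,"delta_pos":[0,0,0],"turn":[0,0,0]},
    {"gripper":0.3,"delta_pos":[0,0,0],"turn":[0,0,0]},
    {"gripper":1,"delta_pos":[0,0,0],"turn":[0,0,0]},
    {"gripper":1,"delta_pos":[0,0,0],"turn":[0,0,0]},
    {"gripper":1,"delta_pos":[0,0,0],"turn":[0,0,0]},
    {"gripper":1,"delta_pos":[0,0,0],"turn":[0,0,0]},
    {"gripper":1,"delta_pos":[0,0,0],"turn":[0,0,0]},
    {"gripper":1,"delta_pos":[0,0,0],"turn":[0,0,0]},
  ],
)

```text
t: 28.1
ee_pos: [0.4874, 0.3035, 0.0638]
tool_rot: [[1.0, -0.001, -0.001], [-0.001, -1.0, -0.003], [-0.001, 0.003, -1.0]]
wrist_force: [-0.2, -0.5, -0.3]
grip_width: 0.0855
grasp_force: 0.0
```

>>> move_arm(
  commands=[
    {"gripper":1,"delta_pos":[0,0,-2],"turn":[0,0,0]},
    {"gripper":1,"delta_pos":[0,0,-4],"turn":[0,0,0]},
    {"gripper":1,"delta_pos":[0,0,-8],"turn":[0,0,0]},
    {"gripper":1,"delta_pos":[0,0,-12],"turn":[0,0,0]},
    {"gripper":1,"delta_pos":[0,0,-16],"turn":[0,0,0]},
    {"gripper":1,"delta_pos":[0,0,-18],"turn":[0,0,0]},
    {"gripper":1,"delta_pos":[0,0,-18],"turn":[0,0,0]},
    {"gripper":1,"delta_pos":[0,0,-18],"turn":[0,0,0]},
  ],
)

```text
t: 28.9
ee_pos: [0.4874, 0.304, 0.2435]
tool_rot: [[1.0, -0.001, -0.001], [-0.001, -1.0, -0.004], [-0.001, 0.004, -1.0]]
wrist_force: [0.9, -0.3, -1.2]
grip_width: 0.0855
grasp_force: 0.0
```

```bash
python3 - <<'E'
from h import *
p=manip.grab_frame("side"); save(p,"final.png",(150,100,350,250),4)
print([(np.round(r["location"],1),round(r["confidence"],2)) for r in manip.place_of(p,"stop_top")])
for z in(.086,.079): print(proj(p,[.487,.3045,z]))
E
```

```text
[(array([195.8, 156.8]), 0.68)]
[np.float64(196.51506983363095), np.float64(157.81090620190844)]
[np.float64(196.8317394955917), np.float64(159.9929940661174)]
```

View pics/final.png

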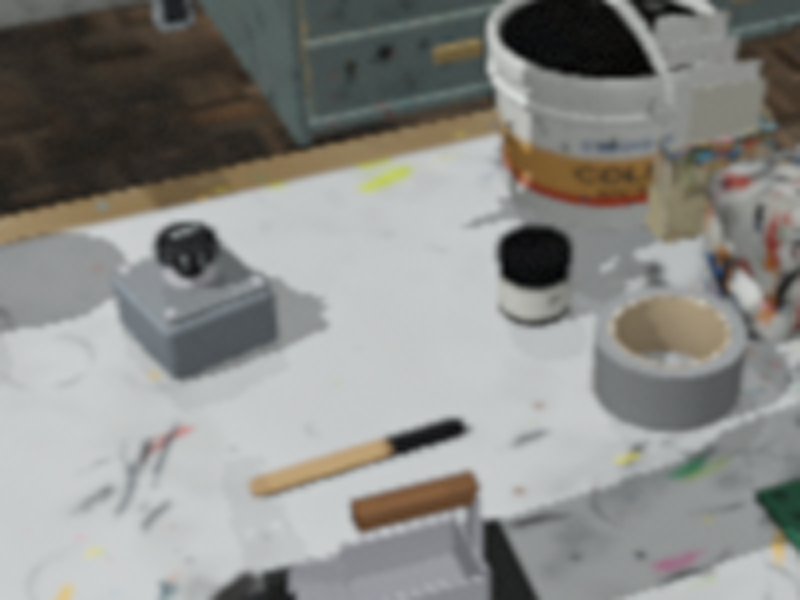

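The button has sprung up: its head is at row 156.8, against 160 when latched, with the collar visible below it at (188,275). The scoop stands on its mat, so I'm handing in.

```bash
python3 -c "
from station import manip
print(manip.finish_job())"
```

```text
the job is handed in; nothing more can be done
None
```

I handed the job in at about 29 s, with every step carried out in order; the hand-in returned no verdict. The last pictures show the button up, the emptied scoop level on its mat, and no bystander visibly moved. I could only make out three or four of the five balls in the tube, but the scoop and funnel were empty.

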